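# Hang a picture hanger on the rail, slide it to the pointer, snap its cap home

### The arm

A 6-joint arm with a two-finger parallel gripper is mounted at the origin on the work surface. World frame = base frame: x ahead of the robot, y to its left, z up, the work surface at z = 0. Lengths are in m, angles in rad, forces in N, time in s.
With the tool pointing down it reaches from about 0.225 to 0.875 m from the base axis. Payload 3.4 kg.
Tool frame: the origin (TCP) lies midway between the tips of the shut fingers; the grasp point (between the pads) lies 19 mm behind it (manip.grip_point_offset is the distance from the TCP to the grasp point, in m); z points along the fingers, y is the line along which they close (so a half turn about z gives the same grasp; the last joint's range is limited). The gripper opens to 85 mm and grips with 20 to 120 N. Pads are 22 mm wide; open, the fingers measure 114 mm over their backs; the gripper's body (76 mm by 85 mm) begins 54 mm behind the grasp point. The pads swing forward as they close: fully open they stand 13 mm farther back than shut.
Start: joints at [-1.229, 0.276, 1.505, -0, 1.361, -0.121], TCP at [0.257, -0.515, 0.231] pointing down, gripper open.
Joint ranges: [-2.89, 2.89], [-0.75, 2.08], [0.22, 2.7], [-1.18, 4.32], [0.11, 2.71], [-2.7, 2.7]. Speed limits (rad/s): [2.57, 2.57, 3.14, 3.14, 3.14, 3.14].

### API

Orientations are given as a unit quaternion [w, x, y, z].
In Python, from rig import manip gives the robot as it stands.
- The arm moves only by the shell command python3 -m handwheel 'ROWS' [FORCE]. ROWS is JSON, a list of rows, each an object with "translation": the shift along the tool's x, y, z in m, a list of three; "angular": the turn, a rotation vector about the tool's x, y, z in degrees, a list of three; "hand": the closure, from 0 (fully open) to 1 (shut). A call has 1 to 10 rows; each row shifts and turns the commanded pose from where the row before left it, along the tool's axes as they then stand; what a row does not reach is not made up. A row lasts 1/12 s, in which the tool goes at most 41.7 mm and 7.16 degrees, less where a joint would pass 70% of its speed; a pose out of reach is approached as far as the arm can. A call with a gripper value outside its range is refused whole. The fingers move at their own pace and stop on an object; FORCE is the grip in N (left out, the last holds). Time passes only in rows, so rows that do not move let the fingers close. It gives the time, the measured TCP pose, the force, the opening and the grip force at its end, in the units of the state.
- manip.get_state(): the state, without advancing time (a new reading comes with each control period).
- manip.get_image(name): name is "scene" or "top"; returns the picture (400x640x3 uint8, red, green, blue); there is no depth.
- manip.camera_info(name): a dict with "camera_matrix" (3x3 intrinsics, pixels), "k1" (the pictures are not rectified: a ray, as slopes to the right and down, at radius r is drawn at 1 + k1 r^2 times it, then the intrinsics apply), "eye" and "orientation" of the camera in the world. Camera axes: x right, y down, z forward; pixel columns grow to the right and rows downward; lengths in m; the calibration is good to about 2 mm. A picture is of the moment at which its call begins. camera_info takes no time and is no camera call.
- manip.sign_off(): hands the job in; it is judged then, once.
The state is a dict: "clock": time; "qpos": joint angles; "qd": joint speeds; "effort": joint torques, N m; "position": TCP position; "ee_rot": TCP orientation; "contact_force": force on the tool from outside, world axes, zero at the start; "moment": the same for the moment, N m; "width": finger opening in m; "gripper_force": force on a finger pad.
Only numpy, scipy, OpenCV 4.12 (cv2) and the standard library are available. Lean on these libraries where they do the work, as an engineer would, in place of code of your own. Each camera call takes 0.05 s, during which the arm holds its last target. There are 200 camera calls.

### The job

Pick up the steel picture hanger and hook it over the flat rail, at least 8 cm to one side of the brass pointer, then slide it along the rail until it is centred at the pointer, with its black cap still up. Let go of the hanger's body and press the cap on its top straight down over its stud: it clicks and the push suddenly eases, but carry on until the cap is fully home, flat on the hanger. Finish while still holding the cap down with a firm push, the hanger seated on the rail at the pointer; leave the bradawl and the roller where they are.

Things in the scene. Friction and masses are not known exactly. Their poses are not given: they have to be found in the camera images.
- hanger_mid (a point): Loose steel picture hanger (0.2 to 0.3 kg), upright on its two legs on the bench. This point, the centre to grasp, is on its centre line 52 mm above the feet. Block with flat sides, 30 mm (own x) by 34 mm (own y), 28 to 68 mm above the feet. A small picture hook sticks out 18 mm from the foot of the own -x leg. Own z up; own x away from the robot at zero yaw. Either way round on the rail will do.
- hanger_slot (a point): Middle of the roof of the hanger's slot, 28 mm above its feet (24 mm below hanger_mid): this rests on the rail's top face. The slot runs along own y, open at both ends and below, between the two legs (28 mm long); 16 mm wide, its mouth flared to about 23 mm at the feet.
- cap_top (a point): Centre of the top of the black round snap cap (26 mm across, 10 mm thick), captive on the stud on top of the hanger. Up: 88 mm above the hanger's feet (36 mm above hanger_mid) with a 10 mm gap under the cap. Fully home: 78 mm above the feet, gap closed.
- cap (a joint): Travel of the cap down its stud in m: 0 up (start), 0.010 fully home (hard stop). Snap spring: resists with about 4 N at once, 7 to 11 N at 1.5 to 2.5 mm, then less and less to nothing at 6 mm; past the peak the cap jumps ahead of the pusher to 10 mm and stays by itself; the pusher must follow about 4 mm more to press on it again.
- rail_mid (a point): Middle of the top face of the fixed rail, 110 mm above the bench: a flat aluminium bar 12 mm wide (own x), 20 mm tall, 360 mm long (own y; own x away from the robot at zero yaw). Posts 10 by 12 mm stand under it 172 mm either side of this point; the hanger slides freely up to 145 mm from it. Foot: walnut board 85 by 380 mm, 18 mm thick.
- mark (a point): Point on the centre line of the rail's top face exactly level with the brass pointer (axes as rail_mid), anywhere up to 70 mm either side of the middle. The pointer is a fixed upright blade 14 mm wide with a peaked tip, 71 mm tall above the bench, on the walnut board 37 mm behind the rail (own +x), clear of the hanger.
- bradawl: Loose bradawl with a turned wooden handle and a nickel shaft, lying on the bench, 127 mm long along own x, handle 28 mm thick; origin on the bench under the handle's front end. Bystander: leave alone.
- roller: Loose hand roller: black rubber roll 36 mm thick and 90 mm long, black handle; 165 mm long along own x, 100 mm wide, 36 mm tall; origin on the bench near its middle. Bystander: leave alone.
Mind the look-alikes: they are no part of the job. Of the things like the part that bears hanger_mid, leave any that is purple; of the rest the smaller one is meant.

How it is judged:
On the way, in this order (a step that is already met when the one before it is completed fails the run):
1. the hanger is hooked over the rail, more than 60 mm to one side of the pointer, cap up (z of hanger_mid in the frame of rail_mid between 0.018 and 0.029 m and x of hanger_mid in the frame of rail_mid between -0.007 and 0.007 m and y of hanger_mid in the frame of rail_mid between -0.165 and 0.165 m and angle between hanger_mid's own z axis and vertical below 0.2 rad and angle between the y axis of hanger_mid and the y axis of rail_mid, either way round below 0.25 rad and value of joint cap below 0.004 m and (y of hanger_mid in the frame of mark above 0.06 m or y of hanger_mid in the frame of mark below -0.06 m)), for 0.2 s.
2. it is slid along the rail: on the rail, 15 to 45 mm from the pointer, cap up (z of hanger_mid in the frame of rail_mid between 0.018 and 0.029 m and x of hanger_mid in the frame of rail_mid between -0.007 and 0.007 m and y of hanger_mid in the frame of rail_mid between -0.165 and 0.165 m and angle between hanger_mid's own z axis and vertical below 0.2 rad and angle between the y axis of hanger_mid and the y axis of rail_mid, either way round below 0.25 rad and value of joint cap below 0.004 m and (y of hanger_mid in the frame of mark between 0.015 and 0.045 m or y of hanger_mid in the frame of mark between -0.045 and -0.015 m)), for 0.04 s.
3. it is on the rail, centred within 8 mm of the pointer, cap up (z of hanger_mid in the frame of rail_mid between 0.018 and 0.029 m and x of hanger_mid in the frame of rail_mid between -0.007 and 0.007 m and y of hanger_mid in the frame of rail_mid between -0.165 and 0.165 m and angle between hanger_mid's own z axis and vertical below 0.2 rad and angle between the y axis of hanger_mid and the y axis of rail_mid, either way round below 0.25 rad and y of hanger_mid in the frame of mark between -0.008 and 0.008 m and value of joint cap below 0.004 m), for 0.2 s.
4. the cap is snapped home with the fingers on it, hanger still at the pointer (z of hanger_mid in the frame of rail_mid between 0.018 and 0.029 m and x of hanger_mid in the frame of rail_mid between -0.007 and 0.007 m and y of hanger_mid in the frame of rail_mid between -0.165 and 0.165 m and angle between hanger_mid's own z axis and vertical below 0.2 rad and angle between the y axis of hanger_mid and the y axis of rail_mid, either way round below 0.25 rad and y of hanger_mid in the frame of mark between -0.008 and 0.008 m and value of joint cap above 0.0085 m and contact force between the fingers and cap above 3 N), for 0.2 s.
At the end, for the whole second after the job is handed in: The hanger is seated over the rail (height within about 6 mm, square within 0.25 rad, tilt under 0.2 rad), within 8 mm of the pointer, at rest and borne by the rail; the cap is home (travel over 8.5 mm of 10) and the fingers still press on it with more than 3 N through the last second (all of step 4 and contact force between hanger and stand above 4.5 N and linear speed of hanger below 0.02 m/s); the arm keeps its last pose, push and grip.
It fails at once if the bradawl or the roller is pushed away (over 30 mm) (distance of any of bradawl, roller from where it was at the start of the episode above 0.03 m).
It also fails if it takes over 59 s, if anything falls off the work surface, if the arm or the gripper's body presses on something with over 40 N, if the wrist force passes 120 N, or if a joint passes its speed limit or range.

## Working session

There is one attempt and no reset: what is moved stays moved. The work goes in short steps, Python scripts to look and compute and a shell command to move; the robot and the scene stay as the last step left them, time stands still between calls to the robot, and variables do not carry over. Pictures are saved under pics/ and viewed, at most 10 in all, crops included, and the job is handed in when it is done.

```bash
mkdir -p pics
cat > h.py <<'E'
import numpy as np, cv2
from rig import manip
from scipy.spatial.transform import Rotation as R
def q2R(q): return R.from_quat([q[1],q[2],q[3],q[0]])
def ray(cam,u,v):
    c=manip.camera_info(cam);K=np.array(c["camera_matrix"])
    d=np.array([(u-K[0,2])/K[0,0],(v-K[1,2])/K[1,1]]);s=d.copy()
    for _ in range(20): s=d/(1+c["k1"]*(s@s))
    o=c["orientation"];o=np.array(o)
    M=q2R(o).as_matrix() if o.size==4 else o
    return np.array(c["eye"]),M@np.r_[s,1]
def onz(cam,u,v,z):
    e,d=ray(cam,u,v);return e+d*(z-e[2])/d[2]
def proj(cam,p):
    c=manip.camera_info(cam);K=np.array(c["camera_matrix"]);o=np.array(c["orientation"])
    M=q2R(o).as_matrix() if o.size==4 else o
    x=M.T@(np.array(p)-c["eye"]);s=x[:2]/x[2];s=s*(1+c["k1"]*(s@s))
    return K[0,0]*s[0]+K[0,2],K[1,1]*s[1]+K[1,2]
def tri(cam_uv):
    A=np.zeros((3,3));b=np.zeros(3)
    for c,u,v in cam_uv:
        e,d=ray(c,u,v);d/=np.linalg.norm(d);P=np.eye(3)-np.outer(d,d);A+=P;b+=P@e
    return np.linalg.solve(A,b)
E
python3 - <<'E'
from h import *
for n in("scene","top"):
    cv2.imwrite(f"pics/{n}0.png",manip.get_image(n)[...,::-1]);print(manip.camera_info(n))
print(manip.get_state(),manip.grip_point_offset)
E
```

```text
{'camera_matrix': array([[419.53894585,   0.        , 321.01417449],
       [  0.        , 419.53894585, 202.95152972],
       [  0.        ,   0.        ,   1.        ]]), 'k1': 0.032686489262544034, 'eye': array([1.13811291, 0.36278295, 0.96421306]), 'orientation': array([-0.17687738,  0.47047773,  0.81089665, -0.29968604])}
{'camera_matrix': array([[460.35367531,   0.        , 318.23122285],
       [  0.        , 460.35367531, 196.15095245],
       [  0.        ,   0.        ,   1.        ]]), 'k1': -0.11208404856698502, 'eye': array([ 0.36643898, -0.02921005,  1.21949658]), 'orientation': array([ 0.04590785, -0.69946128,  0.71205637, -0.0402754 ])}
{'clock': 0.1, 'qpos': array([-1.22896784e+00,  2.76555794e-01,  1.50599554e+00, -1.17883499e-05,
        1.36066761e+00, -1.21005056e-01]), 'qd': array([-1.92807504e-03, -1.60980523e-03, -3.29305005e-03,  2.44313074e-05,
       -6.61322690e-04, -2.39974929e-03]), 'effort': array([ 7.87981025e-04, -4.17697299e+01, -2.46405619e+01, -3.15589814e-04,
        5.81047585e-03,  1.58829067e-05]), 'position': array([ 0.25656549, -0.51408217,  0.23051686]), 'ee_rot': array([-8.07560045e-04,  9.73341821e-01,  2.29357882e-01, -9.53270266e-05]), 'contact_force': array([0.0751745 , 0.54479982, 0.4141537 ]), 'moment': array([-0.00932469,  0.00363215,  0.00771362]), 'gripper_force': 0.0, 'width': 0.08533835355087772} 0.0187
```

View pics/scene0.png

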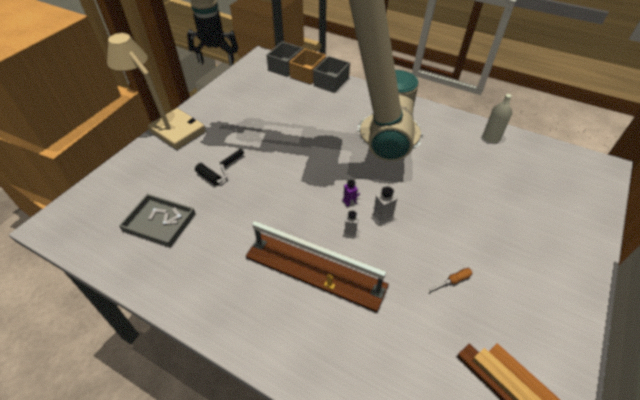

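View pics/top0.png

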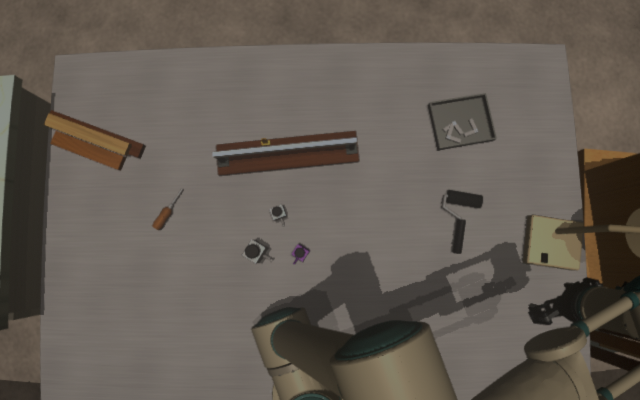

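The scene shows three hangers: a purple one at scene (350,192), a large steel one at (385,205), and the small steel target at scene (351,222), top (278,213). The rail spans top (215,155) to (358,138), with the pointer at top (265,142). I'll enlarge these areas.

Run:
```python
import cv2,numpy as np
t=cv2.imread("pics/top0.png");s=cv2.imread("pics/scene0.png")
a=cv2.resize(t[120:270,205:365],None,fx=5,fy=4*1.25,interpolation=cv2.INTER_CUBIC)[:600]
cv2.imwrite("pics/c1.png",a[:, :800])
b=cv2.resize(s[170:310,240:400],None,fx=5,fy=5,interpolation=cv2.INTER_CUBIC)[:600]
b=cv2.resize(s[195:310,240:395],None,fx=5,fy=5,interpolation=cv2.INTER_CUBIC)
cv2.imwrite("pics/c2.png",b)
```

```text
(no output)
```

View pics/c1.png

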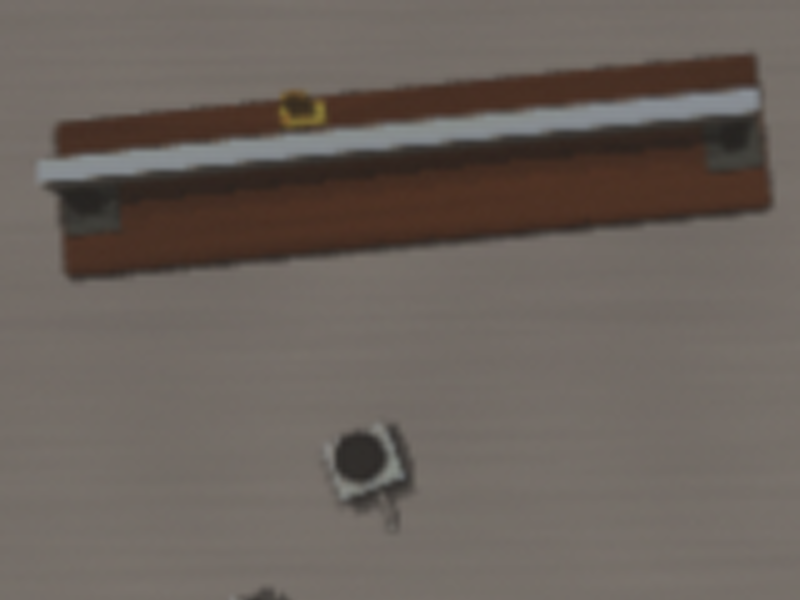

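View pics/c2.png

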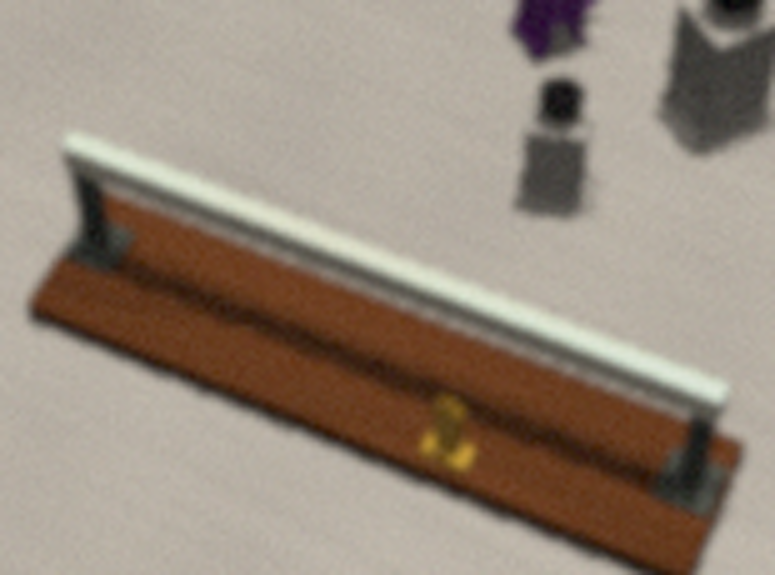

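Run:
```python
from h import *
T=lambda u,v:("top",205+(u+.5)/5-.5,120+(v+.5)/5-.5)
S=lambda u,v:("scene",240+(u+.5)/5-.5,195+(v+.5)/5-.5)
L=onz(*T(39,173),.11);Rr=onz(*T(759,101),.11)
Ls=onz(*S(725,393),.11);Rs=onz(*S(70,142),.11)
print("top",L,Rr,np.linalg.norm(L-Rr));print("scene",Ls,Rs,np.linalg.norm(Ls-Rs))
for a,b in((L,Rr),(Ls,Rs)):
    d=(a-b)/np.linalg.norm(a-b);m=(a+b)/2;x=np.array([d[1],-d[0],0])
    print("yaw",np.degrees(np.arctan2(-d[0],d[1])),"mid",m)
    for n,q in(("tip top",onz(*T(302,97),.071)),("base top",onz(*T(304,115),.02)),("tip sc",onz(*S(450,396),.071)),("base sc",onz(*S(448,457),.02))):
        print(n,q,"x",(q-m)@x,"y",(q-m)@d)
print("cap",onz(*T(360,456),.088),onz(*S(562,100),.088),tri([T(360,456),S(562,100)]))
P=[onz(*T(*p),.068) for p in((322,455),(343,502),(408,480),(383,422))]
print(np.mean(P,0));
for i in range(4):
    e=P[(i+1)%4]-P[i];print(np.linalg.norm(e),np.degrees(np.arctan2(e[1],e[0]))%90)
```

```text
top [0.61205596 0.23889869 0.11      ] [ 0.64094264 -0.11820469  0.11      ] 0.35826981698101096
scene [0.61158296 0.23953576 0.11      ] [ 0.64265722 -0.11430483  0.11      ] 0.35520243752542824
yaw 4.624680249330931 mid [0.6264993 0.060347  0.11     ]
tip top [0.65737917 0.11262531 0.071     ] x 0.0349944379420688 y 0.04961831236415236
base top [0.66038964 0.11785063 0.02      ] x 0.03841641701056194 y 0.05458389197613627
tip sc [0.65627573 0.11769775 0.071     ] x 0.03430357581568758 y 0.054763201384290576
base sc [0.66041273 0.1199997  0.02      ] x 0.03861271151469611 y 0.05672410633798928
yaw 5.018835287371277 mid [0.62712009 0.06261547 0.11      ]
tip top [0.65737917 0.11262531 0.071     ] x 0.0345180857447637 y 0.04717094390626731
base top [0.66038964 0.11785063 0.02      ] x 0.03797414329948564 y 0.05211286537535248
tip sc [0.65627573 0.11769775 0.071     ] x 0.03386263293799791 y 0.05232046379896698
base sc [0.66041273 0.1199997  0.02      ] x 0.038185156226168714 y 0.05425167873602886
cap [0.47062562 0.0821171  0.088     ] [0.47476725 0.08605356 0.088     ] [0.47078654 0.08346365 0.08220308]
[0.46803574 0.08210768 0.068     ]
0.026058656372822224 23.646548692466013
0.03443734669850746 17.77091336109848
0.031986310887115545 22.697474813235115
0.03486879060028439 27.589899159627564
```

The target hanger is at about (0.469, 0.083) with a yaw of 23°. The rail's middle is at about (0.627, 0.061) with a yaw of 4.8°, and the mark is at about +53 mm along it. First I'll turn the tool in place so its y axis lies along the hanger's x.

```bash
python3 -m handwheel '[{"translation":[0,0,0],"angular":[0,0,-7],"hand":0.3},{"translation":[0,0,0],"angular":[0,0,-7],"hand":0.3},{"translation":[0,0,0],"angular":[0,0,-7],"hand":0.3},{"translation":[0,0,0],"angular":[0,0,-7],"hand":0.3},{"translation":[0,0,0],"angular":[0,0,-7],"hand":0.3},{"translation":[0,0,0],"angular":[0,0,-7],"hand":0.3},{"translation":[0,0,0],"angular":[0,0,-7],"hand":0.3},{"translation":[0,0,0],"angular":[0,0,-7],"hand":0.3},{"translation":[0,0,0],"angular":[0,0,-7],"hand":0.3},{"translation":[0,0,0],"angular":[0,0,-7],"hand":0.3}]' 40
python3 -m handwheel '[{"translation":[0,0,0],"angular":[0,0,-7],"hand":0.3},{"translation":[0,0,0],"angular":[0,0,-7],"hand":0.3},{"translation":[0,0,0],"angular":[0,0,-2.5],"hand":0.3},{"translation":[0,0,0],"angular":[0,0,0],"hand":0.3}]'
cat > to.py <<'E'
import sys
from h import *
# usage: to.py x y z yaw_of_tool_y(deg): prints remaining tool-frame shift (mm) and turn
a=list(map(float,sys.argv[1:]));s=manip.get_state();M=q2R(s["ee_rot"])
d=np.array(a[:3])-s["position"];t=M.inv().apply(d)
y=M.as_matrix()[:,1];e=(a[3]-np.degrees(np.arctan2(y[1],y[0]))+90)%180-90
print("tool shift mm",(t*1e3).round(1),"turn z deg",round(-e,2),"z axis",M.as_matrix()[:,2].round(4),"w",s["width"],"F",s["contact_force"].round(2),"g",s["gripper_force"],"t",s["clock"],"pos",s["position"].round(4))
E
python3 to.py .469 .083 .20 23
```

```text
clock: 0.93
position: [0.2566, -0.5142, 0.2308]
ee_rot: [-0.0, 0.664, 0.748, 0.0]
contact_force: [-0.0, 0.4, -0.8]
width: 0.0596
gripper_force: 0.0
clock: 1.27
position: [0.2566, -0.5142, 0.2308]
ee_rot: [-0.0, 0.552, 0.834, 0.0]
contact_force: [-0.4, 0.3, -0.2]
width: 0.0602
gripper_force: 0.0
tool shift mm [466.3 429.3  31.3] turn z deg 0.05 z axis [-3.e-04  1.e-03 -1.e+00] w 0.06024196583149915 F [-0.44  0.31 -0.23] g 0.0 t 1.2667 pos [ 0.2566 -0.5142  0.2308]
```

```bash
python3 -m handwheel '[{"translation":[0.029,0.0268,0],"angular":[0,0,0],"hand":0.3},{"translation":[0.029,0.0268,0],"angular":[0,0,0],"hand":0.3},{"translation":[0.029,0.0268,0],"angular":[0,0,0],"hand":0.3},{"translation":[0.029,0.0268,0],"angular":[0,0,0],"hand":0.3},{"translation":[0.029,0.0268,0],"angular":[0,0,0],"hand":0.3},{"translation":[0.029,0.0268,0],"angular":[0,0,0],"hand":0.3},{"translation":[0.029,0.0268,0],"angular":[0,0,0],"hand":0.3},{"translation":[0.029,0.0268,0],"angular":[0,0,0],"hand":0.3}]'
python3 -m handwheel '[{"translation":[0.029,0.0268,0],"angular":[0,0,0],"hand":0.3},{"translation":[0.029,0.0268,0],"angular":[0,0,0],"hand":0.3},{"translation":[0.029,0.0268,0],"angular":[0,0,0],"hand":0.3},{"translation":[0.029,0.0268,0],"angular":[0,0,0],"hand":0.3},{"translation":[0.029,0.0268,0],"angular":[0,0,0],"hand":0.3},{"translation":[0.029,0.0268,0],"angular":[0,0,0],"hand":0.3},{"translation":[0.029,0.0268,0],"angular":[0,0,0],"hand":0.3},{"translation":[0,0,0],"angular":[0,0,0],"hand":0.3}]'
python3 to.py .469 .083 .033 23
```

```text
clock: 1.93
position: [0.3633, -0.2153, 0.2312]
ee_rot: [0.0, 0.553, 0.833, 0.0]
contact_force: [-0.4, -0.5, 0.4]
width: 0.0601
gripper_force: 0.0
clock: 2.6
position: [0.4583, 0.0494, 0.2312]
ee_rot: [-0.0, 0.55, 0.835, 0.002]
contact_force: [0.6, -0.8, 0.4]
width: 0.0601
gripper_force: 0.0
tool shift mm [ 25.9  22.4 198.4] turn z deg 0.32 z axis [ 0.0018  0.0045 -1.    ] w 0.06008074516555403 F [ 0.59 -0.76  0.42] g 0.0 t 2.6 pos [0.4583 0.0494 0.2312]
```

```bash
python3 -m handwheel '[{"translation":[0.026,0.0224,0],"angular":[0,0,0],"hand":0.3},{"translation":[0,0,0.03],"angular":[0,0,0],"hand":0.3},{"translation":[0,0,0.035],"angular":[0,0,0],"hand":0.3},{"translation":[0,0,0.035],"angular":[0,0,0],"hand":0.3},{"translation":[0,0,0],"angular":[0,0,0],"hand":0.3},{"translation":[0,0,0],"angular":[0,0,0],"hand":0.3}]'
python3 to.py .469 .083 .033 23
```

```text
clock: 3.1
position: [0.4656, 0.0754, 0.1302]
ee_rot: [-0.002, 0.552, 0.834, -0.001]
contact_force: [-0.6, -0.5, 1.0]
width: 0.06
gripper_force: 0.0
tool shift mm [ 5.5  6.6 97.2] turn z deg -0.04 z axis [-4.7e-03 -3.0e-04 -1.0e+00] w 0.05999264005882608 F [-0.58 -0.46  0.98] g 0.0 t 3.1 pos [0.4656 0.0754 0.1302]
```

```bash
python3 -m handwheel '[{"translation":[0.0055,0.0066,0],"angular":[0,0,0],"hand":0.3},{"translation":[0,0,0],"angular":[0,0,0],"hand":0.3},{"translation":[0,0,0],"angular":[0,0,0],"hand":0.3}]'
python3 to.py .469 .083 .033 23
python3 - <<'E'
from h import *
i=manip.get_image("scene");cv2.imwrite("pics/s2.png",cv2.resize(i[130:250,280:430],None,fx=5,fy=5,interpolation=cv2.INTER_CUBIC)[...,::-1])
E
```

```text
clock: 3.35
position: [0.4731, 0.0836, 0.1334]
ee_rot: [0.002, 0.552, 0.834, 0.001]
contact_force: [0.5, -0.4, -0.5]
width: 0.0597
gripper_force: 0.0
tool shift mm [  1.2  -4.4 100.4] turn z deg 0.02 z axis [ 4.7e-03  1.0e-04 -1.0e+00] w 0.05971387692212616 F [ 0.45 -0.38 -0.46] g 0.0 t 3.35 pos [0.4731 0.0836 0.1334]
```

View pics/s2.png

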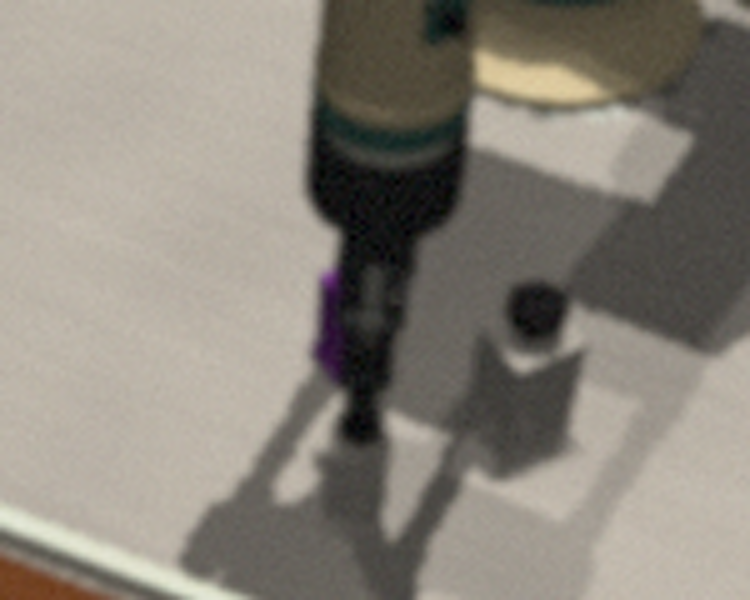

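The gripper stands right over the small hanger, with the cap and body visible just below the finger at crop (360,430). I'll descend, correcting slightly on the way.

```bash
python3 -m handwheel '[{"translation":[0,0,0],"angular":[0,0,0],"hand":0.3},{"translation":[0,0,0],"angular":[0,0,0],"hand":0.3},{"translation":[0,0,0],"angular":[0,0,0],"hand":0.3}]'
python3 to.py .469 .083 .033 23
python3 -m handwheel '[{"translation":[0,-0.003,0.02],"angular":[0,0,0],"hand":0.3},{"translation":[0,0,0.02],"angular":[0,0,0],"hand":0.3},{"translation":[0,0,0.02],"angular":[0,0,0],"hand":0.3},{"translation":[0,0,0.02],"angular":[0,0,0],"hand":0.3},{"translation":[0,0,0],"angular":[0,0,0],"hand":0.3},{"translation":[0,0,0],"angular":[0,0,0],"hand":0.3},{"translation":[0,0,0],"angular":[0,0,0],"hand":0.3}]'
python3 to.py .469 .083 .033 23
```

```text
clock: 3.65
position: [0.4711, 0.0832, 0.1317]
ee_rot: [0.0, 0.552, 0.834, 0.0]
contact_force: [-0.3, 0.4, -0.3]
width: 0.0601
gripper_force: 0.0
tool shift mm [ 0.7 -2.1 98.7] turn z deg 0.01 z axis [ 8.e-04 -1.e-04 -1.e+00] w 0.06007099917921954 F [-0.32  0.44 -0.34] g 0.0 t 3.65 pos [0.4711 0.0832 0.1317]
clock: 4.23
position: [0.4691, 0.0821, 0.0521]
ee_rot: [0.001, 0.552, 0.834, 0.0]
contact_force: [0.1, -0.4, -0.0]
width: 0.0597
gripper_force: 0.0
tool shift mm [ 0.8  0.3 19.1] turn z deg 0.01 z axis [ 0.0014 -0.     -1.    ] w 0.05971445738967885 F [ 0.07 -0.37 -0.01] g 0.0 t 4.2333 pos [0.4691 0.0821 0.0521]
```

```bash
python3 -m handwheel '[{"translation":[0.001,0,0.018],"angular":[0,0,0],"hand":0.3},{"translation":[0,0,0],"angular":[0,0,0],"hand":0.3},{"translation":[0,0,0],"angular":[0,0,0],"hand":0.45},{"translation":[0,0,0],"angular":[0,0,0],"hand":0.55},{"translation":[0,0,0],"angular":[0,0,0],"hand":0.65},{"translation":[0,0,0],"angular":[0,0,0],"hand":0.8},{"translation":[0,0,0],"angular":[0,0,0],"hand":1},{"translation":[0,0,0],"angular":[0,0,0],"hand":1},{"translation":[0,0,0],"angular":[0,0,0],"hand":1},{"translation":[0,0,0],"angular":[0,0,0],"hand":1}]' 60
python3 to.py .469 .083 .033 23
```

```text
clock: 5.07
position: [0.4687, 0.083, 0.0345]
ee_rot: [0.001, 0.552, 0.834, 0.001]
contact_force: [-0.9, -0.5, 5.4]
width: 0.0296
gripper_force: 57.9
tool shift mm [-0.1  0.3  1.5] turn z deg 0.02 z axis [ 2.2e-03 -2.0e-04 -1.0e+00] w 0.02955683758274555 F [-0.95 -0.52  5.44] g 57.935591340065 t 5.0667 pos [0.4687 0.083  0.0345]
```

```bash
python3 -m handwheel '[{"translation":[0,0,-0.02],"angular":[0,0,0],"hand":1},{"translation":[0,0,-0.03],"angular":[0,0,0],"hand":1},{"translation":[0,0,-0.03],"angular":[0,0,0],"hand":1},{"translation":[0,0,-0.03],"angular":[0,0,6],"hand":1},{"translation":[0,0,-0.03],"angular":[0,0,6],"hand":1},{"translation":[0,0,0],"angular":[0,0,6.2],"hand":1},{"translation":[0,0,0],"angular":[0,0,0],"hand":1},{"translation":[0,0,0],"angular":[0,0,0],"hand":1}]'
python3 to.py .631 .016 .175 4.8
```

```text
clock: 5.73
position: [0.467, 0.0831, 0.173]
ee_rot: [-0.0, 0.676, 0.737, -0.0]
contact_force: [0.1, 0.6, -3.2]
width: 0.0293
gripper_force: 59.2
tool shift mm [-81.  157.5  -2.2] turn z deg 0.17 z axis [-1.e-03 -1.e-04 -1.e+00] w 0.029330297152541554 F [ 0.08  0.6  -3.16] g 59.202725887298584 t 5.7333 pos [0.467  0.0831 0.173 ]
```

```bash
python3 -m handwheel '[{"translation":[-0.0135,0.0262,0],"angular":[0,0,0],"hand":1},{"translation":[-0.0135,0.0262,0],"angular":[0,0,0],"hand":1},{"translation":[-0.0135,0.0262,0],"angular":[0,0,0],"hand":1},{"translation":[-0.0135,0.0262,0],"angular":[0,0,0],"hand":1},{"translation":[-0.0135,0.0262,0],"angular":[0,0,0],"hand":1},{"translation":[-0.0135,0.0262,0],"angular":[0,0,0],"hand":1},{"translation":[0,0,0],"angular":[0,0,0],"hand":1},{"translation":[0,0,0],"angular":[0,0,0],"hand":1},{"translation":[0,0,0],"angular":[0,0,0],"hand":1},{"translation":[0,0,0],"angular":[0,0,0],"hand":1}]'
python3 to.py .631 .016 .175 4.8
python3 - <<'E'
from h import *
i=manip.get_image("scene");cv2.imwrite("pics/s3.png",cv2.resize(i[170:310,240:400],None,fx=5,fy=4.2,interpolation=cv2.INTER_CUBIC)[...,::-1])
E
```

```text
clock: 6.57
position: [0.6295, 0.0161, 0.1721]
ee_rot: [-0.001, 0.676, 0.737, -0.001]
contact_force: [-0.3, 0.8, -1.9]
width: 0.0292
gripper_force: 59.3
tool shift mm [-0.2  1.5 -2.9] turn z deg 0.09 z axis [-3.5e-03  4.0e-04 -1.0e+00] w 0.02920392924576177 F [-0.3   0.83 -1.89] g 59.271111488342285 t 6.5667 pos [0.6295 0.0161 0.1721]
```

View pics/s3.png

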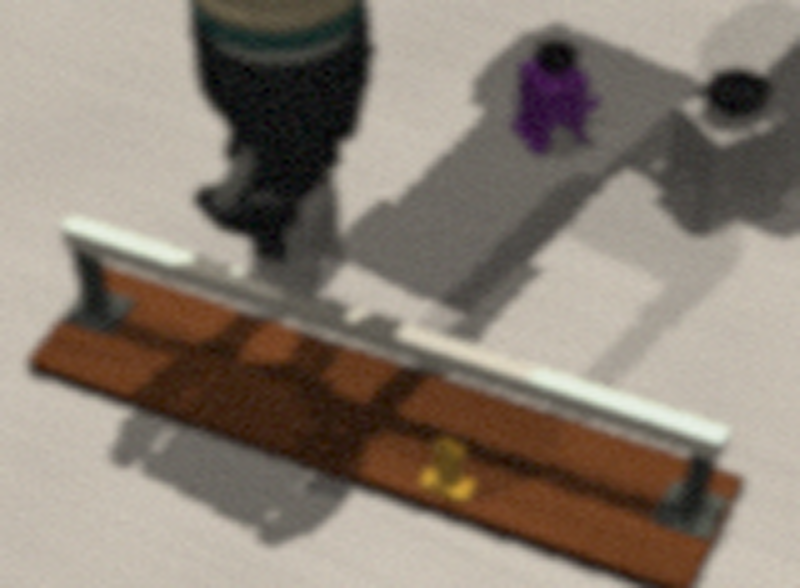

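The hanger is gripped above the rail, well to the right (−y) side of the pointer at crop (448,470). I'll lower it gently and watch the force.

```bash
python3 -m handwheel '[{"translation":[0,0.0012,0.01],"angular":[0,0,0],"hand":1},{"translation":[0,0,0.01],"angular":[0,0,0],"hand":1},{"translation":[0,0,0],"angular":[0,0,0],"hand":1},{"translation":[0,0,0],"angular":[0,0,0],"hand":1},{"translation":[0,0,0],"angular":[0,0,0],"hand":1},{"translation":[0,0,0],"angular":[0,0,0],"hand":1}]'
python3 to.py .631 .016 .1165 4.8
python3 -m handwheel '[{"translation":[0,0,0.005],"angular":[0,0,0],"hand":1},{"translation":[0,0,0.005],"angular":[0,0,0],"hand":1},{"translation":[0,0,0.004],"angular":[0,0,0],"hand":1},{"translation":[0,0,0],"angular":[0,0,0],"hand":1},{"translation":[0,0,0],"angular":[0,0,0],"hand":1}]'
python3 to.py .631 .016 .1165 4.8
```

```text
clock: 7.12
position: [0.6327, 0.0157, 0.1536]
ee_rot: [0.0, 0.677, 0.736, 0.0]
contact_force: [0.1, -0.6, -2.6]
width: 0.0295
gripper_force: 59.3
tool shift mm [ 0.4 -1.7 37.1] turn z deg 0.03 z axis [ 7.e-04 -1.e-04 -1.e+00] w 0.029511430895011664 F [ 0.15 -0.6  -2.57] g 59.289252161979675 t 7.1167 pos [0.6327 0.0157 0.1536]
clock: 7.53
position: [0.6322, 0.0157, 0.1387]
ee_rot: [-0.0, 0.677, 0.736, -0.0]
contact_force: [-0.4, 0.5, -1.2]
width: 0.0292
gripper_force: 59.3
tool shift mm [ 0.4 -1.1 22.2] turn z deg 0.01 z axis [-0.0011 -0.     -1.    ] w 0.02923682266823264 F [-0.39  0.54 -1.16] g 59.28955256938934 t 7.5333 pos [0.6322 0.0157 0.1387]
```

```bash
python3 -m handwheel '[{"translation":[0,-0.001,0.004],"angular":[0,0,0],"hand":1},{"translation":[0,0,0.004],"angular":[0,0,0],"hand":1},{"translation":[0,0,0.004],"angular":[0,0,0],"hand":1},{"translation":[0,0,0],"angular":[0,0,0],"hand":1},{"translation":[0,0,0],"angular":[0,0,0],"hand":1}]'
python3 to.py .631 .016 .1165 4.8
```

```text
clock: 7.95
position: [0.6335, 0.0146, 0.1342]
ee_rot: [0.004, 0.676, 0.736, 0.002]
contact_force: [-5.5, -1.2, 25.4]
width: 0.029
gripper_force: 57.4
tool shift mm [ 1.6 -2.5 17.6] turn z deg 0.07 z axis [ 0.008  -0.0026 -1.    ] w 0.028962874538392067 F [-5.49 -1.21 25.4 ] g 57.42074489593506 t 7.95 pos [0.6335 0.0146 0.1342]
```

Contact came early: the rail pushes the tool toward −x, so the hanger is too far +x. I'll back up, look and shift.

```bash
python3 -m handwheel '[{"translation":[0,0,-0.008],"angular":[0,0,0],"hand":1},{"translation":[0,-0.003,0],"angular":[0,0,0],"hand":1},{"translation":[0,0,0],"angular":[0,0,0],"hand":1},{"translation":[0,0,0],"angular":[0,0,0],"hand":1},{"translation":[0,0,0],"angular":[0,0,0],"hand":1}]'
python3 to.py .631 .016 .1165 4.8
python3 - <<'E'
from h import *
i=manip.get_image("scene");j=manip.get_image("top")
a=cv2.resize(i[195:255,250:330],None,fx=7,fy=7,interpolation=cv2.INTER_CUBIC)
b=cv2.resize(j[115:180,250:345],(560,140*560//560*1),interpolation=cv2.INTER_CUBIC)
cv2.imwrite("pics/s4.png",np.vstack([a,b])[...,::-1])
E
```

```text
clock: 8.37
position: [0.6281, 0.0154, 0.1342]
ee_rot: [-0.001, 0.677, 0.736, -0.0]
contact_force: [0.1, 0.1, -2.7]
width: 0.0291
gripper_force: 59.5
tool shift mm [ 0.3  3.  17.7] turn z deg 0.01 z axis [-1.5e-03  1.0e-04 -1.0e+00] w 0.029059008076616884 F [ 0.09  0.06 -2.67] g 59.482067227363586 t 8.3667 pos [0.6281 0.0154 0.1342]
```

View pics/s4.png

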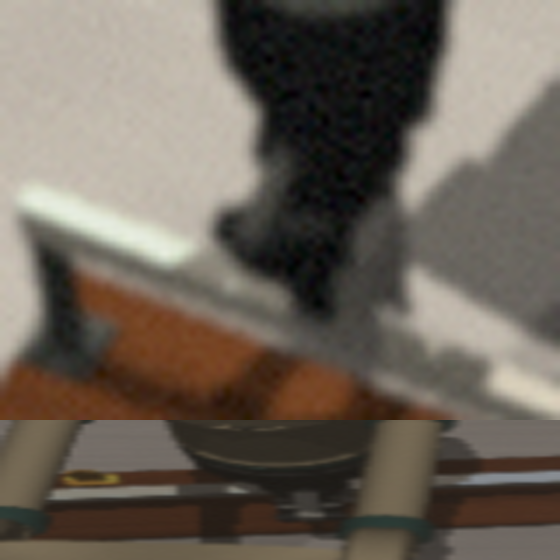

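The +x leg now overlaps the rail's front face at crop (350,350), so the legs straddle the rail. There is no contact force, so I'll continue down.

```bash
python3 -m handwheel '[{"translation":[0,0,0.003],"angular":[0,0,0],"hand":1},{"translation":[0,0,0.003],"angular":[0,0,0],"hand":1},{"translation":[0,0,0],"angular":[0,0,0],"hand":1},{"translation":[0,0,0],"angular":[0,0,0],"hand":1},{"translation":[0,0,0],"angular":[0,0,0],"hand":1}]'
python3 to.py .631 .016 .1165 4.8
```

```text
clock: 8.88
position: [0.6284, 0.0153, 0.1291]
ee_rot: [-0.0, 0.677, 0.736, -0.0]
contact_force: [-0.1, -0.0, -1.9]
width: 0.0295
gripper_force: 59.4
tool shift mm [ 0.5  2.6 12.6] turn z deg 0.02 z axis [-4.e-04 -0.e+00 -1.e+00] w 0.029468175762871984 F [-0.07 -0.   -1.89] g 59.41291093826294 t 8.8833 pos [0.6284 0.0153 0.1291]
```

Free now. Continuing down.

```bash
python3 -m handwheel '[{"translation":[0,0,0.003],"angular":[0,0,0],"hand":1},{"translation":[0,0,0.003],"angular":[0,0,0],"hand":1},{"translation":[0,0,0.003],"angular":[0,0,0],"hand":1},{"translation":[0,0,0],"angular":[0,0,0],"hand":1},{"translation":[0,0,0],"angular":[0,0,0],"hand":1},{"translation":[0,0,0],"angular":[0,0,0],"hand":1}]'
python3 to.py .631 .016 .1165 4.8
```

```text
clock: 9.38
position: [0.6285, 0.0153, 0.1203]
ee_rot: [0.0, 0.677, 0.736, -0.0]
contact_force: [-0.1, 0.2, -1.6]
width: 0.0293
gripper_force: 59.4
tool shift mm [0.5 2.5 3.8] turn z deg 0.02 z axis [-1.e-04 -1.e-04 -1.e+00] w 0.029326118173208026 F [-0.11  0.19 -1.61] g 59.41206514835358 t 9.3833 pos [0.6285 0.0153 0.1203]
```

```bash
python3 -m handwheel '[{"translation":[0,0,0.002],"angular":[0,0,0],"hand":1},{"translation":[0,0,0.0015],"angular":[0,0,0],"hand":1},{"translation":[0,0,0],"angular":[0,0,0],"hand":1},{"translation":[0,0,0],"angular":[0,0,0],"hand":1},{"translation":[0,0,0],"angular":[0,0,0],"hand":1},{"translation":[0,0,0],"angular":[0,0,0],"hand":1}]'
python3 to.py .631 .016 .1165 4.8
```

```text
clock: 9.88
position: [0.6285, 0.0153, 0.1167]
ee_rot: [-0.0, 0.677, 0.736, -0.0]
contact_force: [-0.8, -0.6, -2.5]
width: 0.0292
gripper_force: 59.3
tool shift mm [0.5 2.6 0.2] turn z deg 0.02 z axis [-1.e-04 -1.e-04 -1.e+00] w 0.029200271412761915 F [-0.78 -0.62 -2.52] g 59.34865593910217 t 9.8833 pos [0.6285 0.0153 0.1167]
```

```bash
python3 -m handwheel '[{"translation":[0,0,0.001],"angular":[0,0,0],"hand":1},{"translation":[0,0,0.001],"angular":[0,0,0],"hand":1},{"translation":[0,0,0],"angular":[0,0,0],"hand":1},{"translation":[0,0,0],"angular":[0,0,0],"hand":1},{"translation":[0,0,0],"angular":[0,0,0],"hand":1},{"translation":[0,0,0],"angular":[0,0,0],"hand":1}]'
python3 to.py .631 .016 .1165 4.8
```

```text
clock: 10.38
position: [0.6285, 0.0153, 0.1166]
ee_rot: [0.0, 0.677, 0.736, 0.0]
contact_force: [-2.7, -0.1, 6.3]
width: 0.0292
gripper_force: 60.4
tool shift mm [0.5 2.5 0.1] turn z deg 0.02 z axis [ 1.1e-03 -2.0e-04 -1.0e+00] w 0.029165823912780064 F [-2.72 -0.12  6.25] g 60.40030360221863 t 10.3833 pos [0.6285 0.0153 0.1166]
```

The hanger is seated on the rail at 6 N. I'll ease the press and slide it +70 mm along tool x.

```bash
python3 -m handwheel '[{"translation":[0,-0.0005,-0.001],"angular":[0,0,0],"hand":1},{"translation":[0.008,0,0],"angular":[0,0,0],"hand":1},{"translation":[0.009,0,0],"angular":[0,0,0],"hand":1},{"translation":[0.009,0,0],"angular":[0,0,0],"hand":1},{"translation":[0.009,0,0],"angular":[0,0,0],"hand":1},{"translation":[0.009,0,0],"angular":[0,0,0],"hand":1},{"translation":[0.009,0,0],"angular":[0,0,0],"hand":1},{"translation":[0.009,0,0],"angular":[0,0,0],"hand":1},{"translation":[0.008,0,0],"angular":[0,0,0],"hand":1},{"translation":[0,0,0],"angular":[0,0,0],"hand":1}]'
python3 -m handwheel '[{"translation":[0,0,0],"angular":[0,0,0],"hand":1},{"translation":[0,0,0],"angular":[0,0,0],"hand":1},{"translation":[0,0,0],"angular":[0,0,0],"hand":1}]'
python3 to.py .6225 .114 .1165 4.8
python3 - <<'E'
from h import *
i=manip.get_image("scene");j=manip.get_image("top")
a=cv2.resize(i[215:295,290:380],None,fx=6,fy=6,interpolation=cv2.INTER_CUBIC)
cv2.imwrite("pics/s5.png",a[...,::-1]);cv2.imwrite("pics/s5full.png",i[...,::-1]);cv2.imwrite("pics/t5full.png",j[...,::-1])
E
```

```text
clock: 11.22
position: [0.6226, 0.0876, 0.1166]
ee_rot: [0.0, 0.676, 0.737, 0.001]
contact_force: [0.3, 0.7, 6.5]
width: 0.0292
gripper_force: 60.4
clock: 11.47
position: [0.6226, 0.0876, 0.1167]
ee_rot: [-0.0, 0.676, 0.736, 0.002]
contact_force: [-0.8, 1.1, 5.3]
width: 0.0294
gripper_force: 60.3
tool shift mm [26.3  2.1  0.2] turn z deg 0.06 z axis [ 0.0019  0.0026 -1.    ] w 0.029419080235266924 F [-0.8   1.09  5.35] g 60.33225774765015 t 11.4667 pos [0.6226 0.0876 0.1167]
```

View pics/s5.png

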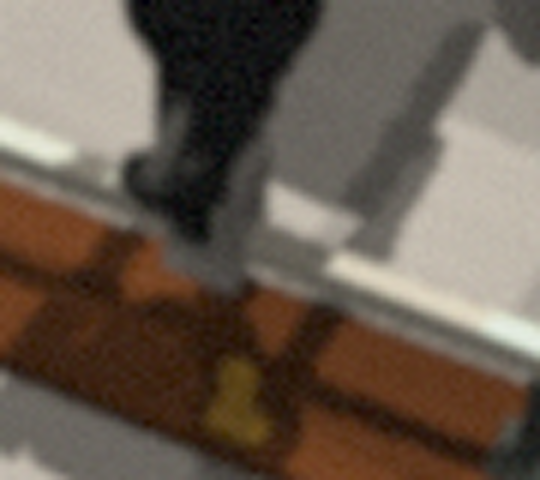

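The crop shows the +x leg's foot edge from (168,262) to (238,293), and the pointer with its tip at (238,358) and base at about (238,425). I'll work out the relative offset.

Run:
```python
from h import *
S=lambda u,v:("scene",290+(u+.5)/6-.5,215+(v+.5)/6-.5)
a=np.radians(4.8);x=np.array([np.cos(a),np.sin(a),0]);y=np.array([-np.sin(a),np.cos(a),0])
p=manip.get_state()["position"]
f=lambda q:((q-p)@x,(q-p)@y)
for n,u,v,z in(("legL",168,262,.082),("legR",238,293,.082),("tip",240,357,.071),("base",238,428,.020)): print(n,np.round(np.multiply(f(onz(*S(u,v),z)),1000),1))
```

```text
legL [ 14.2 -15.6]
legR [15.7 16.9]
tip [36.8 27.5]
base [40.1 29.1]
```

The pointer is about 27 mm further along. Sliding there.

```bash
python3 -m handwheel '[{"translation":[0.009,0,0],"angular":[0,0,0],"hand":1},{"translation":[0.009,0,0],"angular":[0,0,0],"hand":1},{"translation":[0.009,0,0],"angular":[0,0,0],"hand":1},{"translation":[0,0,0],"angular":[0,0,0],"hand":1},{"translation":[0,0,0],"angular":[0,0,0],"hand":1},{"translation":[0,0,0],"angular":[0,0,0],"hand":1},{"translation":[0,0,0],"angular":[0,0,0],"hand":1},{"translation":[0,0,0],"angular":[0,0,0],"hand":1}]'
python3 to.py .6225 .114 .1165 4.8
python3 - <<'E'
from h import *
i=manip.get_image("scene")
a=cv2.resize(i[215:295,290:380],None,fx=6,fy=6,interpolation=cv2.INTER_CUBIC)
cv2.imwrite("pics/s6.png",a[...,::-1])
E
```

```text
clock: 12.23
position: [0.6203, 0.1145, 0.1167]
ee_rot: [-0.0, 0.677, 0.736, 0.002]
contact_force: [0.3, 1.3, 5.5]
width: 0.0293
gripper_force: 60.3
tool shift mm [-0.7  2.2  0.2] turn z deg 0.05 z axis [ 0.0019  0.0027 -1.    ] w 0.02927809352376499 F [0.32 1.26 5.46] g 60.33895254135132 t 12.2333 pos [0.6203 0.1145 0.1167]
```

View pics/s6.png

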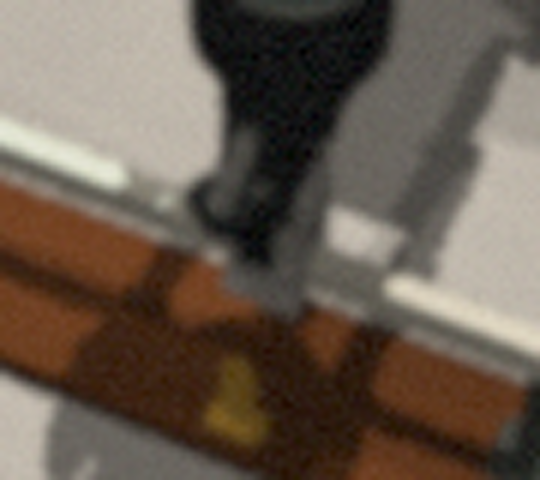

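The hanger's foot, mid-point about crop (264,300), now lines up with the pointer at (238,357) along the rail's cross direction. Releasing and rising above the cap (top at z ≈ 0.170).

```bash
python3 -m handwheel '[{"translation":[0,0,0],"angular":[0,0,0],"hand":0.5},{"translation":[0,0,0],"angular":[0,0,0],"hand":0.3},{"translation":[0,0,0],"angular":[0,0,0],"hand":0.3},{"translation":[0,0,0],"angular":[0,0,0],"hand":0.3},{"translation":[0,0,0],"angular":[0,0,0],"hand":0.3}]'
python3 to.py .6203 .1145 .20 4.8
python3 -m handwheel '[{"translation":[0,0,-0.015],"angular":[0,0,0],"hand":0.3},{"translation":[0,0,-0.02],"angular":[0,0,0],"hand":0.3},{"translation":[0,0,-0.025],"angular":[0,0,0],"hand":0.3},{"translation":[0,0,-0.025],"angular":[0,0,0],"hand":0.3},{"translation":[0,0,0],"angular":[0,0,0],"hand":1},{"translation":[0,0,0],"angular":[0,0,0],"hand":1},{"translation":[0,0,0],"angular":[0,0,0],"hand":1},{"translation":[0,0,0],"angular":[0,0,0],"hand":1},{"translation":[0,0,0],"angular":[0,0,0],"hand":1},{"translation":[0,0,0],"angular":[0,0,0],"hand":1}]'
python3 to.py .6203 .1145 .20 4.8
python3 - <<'E'
from h import *
i=manip.get_image("scene")
a=cv2.resize(i[175:295,280:400],None,fx=5,fy=5,interpolation=cv2.INTER_CUBIC)
cv2.imwrite("pics/s7.png",a[...,::-1])
E
```

```text
clock: 12.7
position: [0.6195, 0.1122, 0.1153]
ee_rot: [-0.0, 0.677, 0.736, -0.0]
contact_force: [-0.3, 0.6, 0.2]
width: 0.0598
gripper_force: 0.0
tool shift mm [  2.3   0.9 -84.7] turn z deg 0.02 z axis [-0.001  0.    -1.   ] w 0.05975724382343911 F [-0.26  0.59  0.24] g 0.0 t 12.7 pos [0.6195 0.1122 0.1153]
clock: 13.53
position: [0.6193, 0.1119, 0.1995]
ee_rot: [-0.001, 0.677, 0.736, -0.001]
contact_force: [-0.3, 0.1, -0.3]
width: 0.0003
gripper_force: 0.0
tool shift mm [ 2.5  1.2 -0.5] turn z deg 0.01 z axis [-2.3e-03 -2.0e-04 -1.0e+00] w 0.0002839861112904865 F [-0.29  0.1  -0.31] g 0.0 t 13.5333 pos [0.6193 0.1119 0.1995]
```

View pics/s7.png

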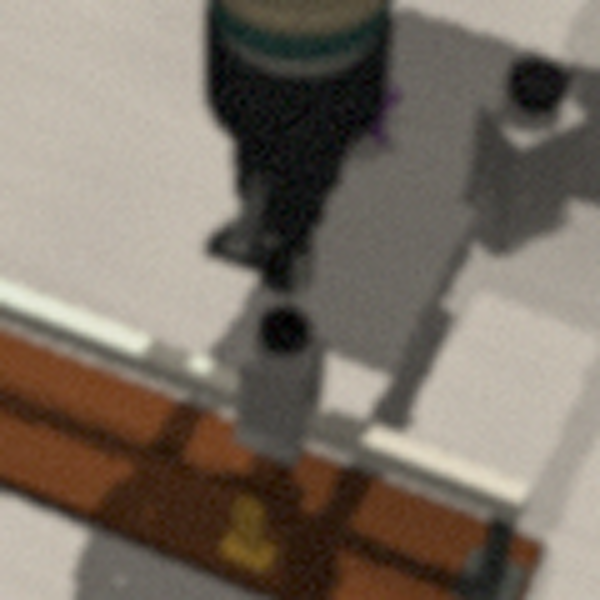

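The hanger stands free on the rail with its cap up at crop (286,330), and the pointer tip at (250,497). I'll check the offsets.

Run:
```python
from h import *
S=lambda u,v:("scene",280+(u+.5)/5-.5,175+(v+.5)/5-.5)
a=np.radians(4.8);x=np.array([np.cos(a),np.sin(a),0]);y=np.array([-np.sin(a),np.cos(a),0])
p=np.array([.6203,.1145,0])
f=lambda q:((q-p)@x,(q-p)@y)
for n,u,v,z in(("cap",286,330,.168),("legL",236,436,.082),("legR",296,465,.082),("tip",250,496,.071),("base",248,553,.020)): print(n,np.round(np.multiply(f(onz(*S(u,v),z)),1000),1))
```

```text
cap [2.3 1.3]
legL [ 14.  -17.5]
legR [16.8 16. ]
tip [36.1  0.2]
base [38.3  1.2]
```

```bash
python3 -m handwheel '[{"translation":[0.003,0.0015,0.012],"angular":[0,0,0],"hand":1},{"translation":[0,0,0.01],"angular":[0,0,0],"hand":1},{"translation":[0,0,0],"angular":[0,0,0],"hand":1},{"translation":[0,0,0],"angular":[0,0,0],"hand":1},{"translation":[0,0,0],"angular":[0,0,0],"hand":1},{"translation":[0,0,0],"angular":[0,0,0],"hand":1}]'
python3 to.py .6207 .1148 .170 4.8
```

```text
clock: 14.08
position: [0.6214, 0.1151, 0.179]
ee_rot: [0.0, 0.677, 0.736, 0.0]
contact_force: [1.0, -0.0, 0.9]
width: 0.0003
gripper_force: 0.0
tool shift mm [-0.2 -0.7  9. ] turn z deg 0.02 z axis [ 6.e-04 -1.e-04 -1.e+00] w 0.0003384295132302291 F [ 1.01 -0.02  0.85] g 0.0 t 14.0833 pos [0.6214 0.1151 0.179 ]
```

```bash
python3 -m handwheel '[{"translation":[0,0,0.004],"angular":[0,0,0],"hand":1},{"translation":[0,0,0.003],"angular":[0,0,0],"hand":1},{"translation":[0,0,0.002],"angular":[0,0,0],"hand":1},{"translation":[0,0,0.001],"angular":[0,0,0],"hand":1},{"translation":[0,0,0],"angular":[0,0,0],"hand":1},{"translation":[0,0,0],"angular":[0,0,0],"hand":1}]'
python3 to.py .6207 .1148 .160 4.8
python3 -m handwheel '[{"translation":[0,0,0.001],"angular":[0,0,0],"hand":1},{"translation":[0,0,0.001],"angular":[0,0,0],"hand":1},{"translation":[0,0,0.001],"angular":[0,0,0],"hand":1},{"translation":[0,0,0.001],"angular":[0,0,0],"hand":1},{"translation":[0,0,0],"angular":[0,0,0],"hand":1}]'
python3 to.py .6207 .1148 .160 4.8
```

```text
clock: 14.58
position: [0.6214, 0.1151, 0.1697]
ee_rot: [0.001, 0.677, 0.736, 0.0]
contact_force: [-0.4, -0.0, 4.8]
width: -0.0002
gripper_force: 2.2
tool shift mm [-0.2 -0.8  9.7] turn z deg 0.02 z axis [ 0.0014 -0.     -1.    ] w -0.0001983046742645948 F [-0.44 -0.05  4.82] g 2.1586966639438288 t 14.5833 pos [0.6214 0.1151 0.1697]
clock: 15.0
position: [0.6212, 0.115, 0.1654]
ee_rot: [0.0, 0.677, 0.736, 0.0]
contact_force: [-0.3, 0.2, 3.0]
width: 0.0001
gripper_force: 1.7
tool shift mm [-0.2 -0.6  5.4] turn z deg 0.02 z axis [ 9.e-04 -1.e-04 -1.e+00] w 0.00012880892082590205 F [-0.31  0.21  3.03] g 1.6884780140389921 t 15.0 pos [0.6212 0.115  0.1654]
```

Contact came at 0.170 as expected, and the push has eased. Following through to the hard stop.

```bash
python3 -m handwheel '[{"translation":[0,0,0.002],"angular":[0,0,0],"hand":1},{"translation":[0,0,0.002],"angular":[0,0,0],"hand":1},{"translation":[0,0,0.002],"angular":[0,0,0],"hand":1},{"translation":[0,0,0.0015],"angular":[0,0,0],"hand":1},{"translation":[0,0,0],"angular":[0,0,0],"hand":1},{"translation":[0,0,0],"angular":[0,0,0],"hand":1},{"translation":[0,0,0],"angular":[0,0,0],"hand":1}]'
python3 to.py .6207 .1148 .160 4.8
```

```text
clock: 15.58
position: [0.6221, 0.1152, 0.1599]
ee_rot: [0.001, 0.677, 0.736, 0.001]
contact_force: [-2.7, 0.1, 13.9]
width: 0.0001
gripper_force: 6.9
tool shift mm [-0.3 -1.4 -0.1] turn z deg 0.02 z axis [ 3.8e-03  2.0e-04 -1.0e+00] w 7.11351078152942e-05 F [-2.67  0.09 13.93] g 6.897372826767878 t 15.5833 pos [0.6221 0.1152 0.1599]
```

```bash
python3 -m handwheel '[{"translation":[0,0,0.0005],"angular":[0,0,0],"hand":1},{"translation":[0,0,0],"angular":[0,0,0],"hand":1},{"translation":[0,0,0],"angular":[0,0,0],"hand":1},{"translation":[0,0,0],"angular":[0,0,0],"hand":1},{"translation":[0,0,0],"angular":[0,0,0],"hand":1},{"translation":[0,0,0],"angular":[0,0,0],"hand":1}]'
python3 to.py .6207 .1148 .160 4.8; python3 -c "
from rig import manip
print(manip.sign_off())"
```

```text
clock: 16.08
position: [0.6223, 0.1152, 0.1599]
ee_rot: [0.002, 0.677, 0.736, 0.002]
contact_force: [-2.7, -0.5, 16.0]
width: -0.0003
gripper_force: 7.8
tool shift mm [-0.3 -1.6 -0.1] turn z deg 0.02 z axis [ 4.5e-03  3.0e-04 -1.0e+00] w -0.00025764003974712286 F [-2.68 -0.48 15.99] g 7.7582367389936735 t 16.0833 pos [0.6223 0.1152 0.1599]
the job is handed in; nothing more can be done
None
```

The job is handed in at 16 s with no verdict returned: the hanger was hooked on the rail about 98 mm from the pointer, slid to within about 1 mm of it by the camera check, and its cap pressed fully home and held down with about 16 N.

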